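# Wipe the board offcuts off the work plate

### The job

Pick up the orange-and-black scraper block and use it to wipe all five loose board offcuts off the raised aluminium plate into the red scrap tray beside it; do not touch the offcuts with the gripper. Leave the clamp puck on the plate, and everything else on the bench, where it stands. Then park the scraper upright in the middle of the blue mat, lengthwise along it, and let go.

Things in the scene. Friction and masses are not known exactly. Their poses are not given: they have to be found in the camera images.
- plate_top (a point): centre of the top of the raised aluminium work plate (fixed), 270 mm along its x and 200 mm along its y, its top flat and 45 mm above the bench. Lips 5 mm thick and 12 mm high run along the two edges at x = +-135 mm; the two edges at y = +-100 mm are open, one over the red tray, one over the blue tray. Axes: z up
- scrap_floor (a point): centre of the inner floor (4 mm above the bench) of the red scrap tray, fixed below one of the plate's open edges, 2 mm from it: open box 250 mm along its x, 84 mm along its y, 28 mm high, walls 4 mm; axes parallel to the plate's
- good_floor (a point): centre of the inner floor of the blue tray of finished green boards, fixed below the plate's opposite open edge, the same size; its boards stand up to 39 mm above the bench. No offcut belongs here
- scraper_grip (a point): grip centre of the loose scraper block (0.15 to 0.31 kg), on its centre line, 75 mm above its underside and 20 mm below its top. Foot 84 mm along its x (the wiping edge), 26 mm along its y, 38 mm high (black rubber sole, orange body); above it a black handle 64 mm along x and 20 mm along y, up to 95 mm. It stands upright on the bench at the start; z up
- park_top (a point): centre of the top of the blue parking mat (fixed to the bench at the side): 130 mm along its x, 70 mm along its y, 3 mm thick; z up
- puck_c (a point): centre of the loose heavy clamp puck that stands on the plate near one open edge: dark steel base 44 mm in diameter and 30 mm high, jaw above it up to 46 mm above the plate; this point lies 23 mm above the plate. It must stay where it is
- chip0_c (a point): centre of a loose board offcut (green or yellow bar, 40 mm along its x, 16 mm along its y, 8 mm thick, 12 g) lying flat on the plate at the start
- chip1_c (a point): centre of a loose board offcut (green or yellow bar, 40 mm along its x, 16 mm along its y, 8 mm thick, 12 g) lying flat on the plate at the start
- chip2_c (a point): centre of a loose board offcut (green or yellow bar, 40 mm along its x, 16 mm along its y, 8 mm thick, 12 g) lying flat on the plate at the start
- chip3_c (a point): centre of a loose board offcut (green or yellow bar, 40 mm along its x, 16 mm along its y, 8 mm thick, 12 g) lying flat on the plate at the start
- chip4_c (a point): centre of a loose board offcut (green or yellow bar, 40 mm along its x, 16 mm along its y, 8 mm thick, 12 g) lying flat on the plate at the start
- meter_c (a point): bystander, leave alone: loose yellow multimeter, 75 x 150 x 34 mm, lying at one side; a point at mid-height
- spool_c (a point): bystander, leave alone: loose grey solder spool, 64 mm in diameter, 60 mm tall, standing near the robot; a point at mid-height
- driver_c (a point): bystander, leave alone: loose yellow screwdriver lying near the robot; a point at mid-height
- flux_c (a point): bystander, leave alone: loose amber flux bottle, 48 mm in diameter, 110 mm tall, at the other side; a point at mid-height
Mind the look-alikes: they are no part of the job. Leave any purple look-alike of the part that bears chip0_c alone.

How it is judged:
On the way, in this order (a step that is already met when the one before it is completed fails the run):
1. the scraper is held clear of the bench (height (world z) of scraper_grip above 0.1 m and contact force between the fingers and scraper above 0.5 N), for 0.1 s.
2. all five offcuts are in the red tray while the scraper is still held (x of chip0_c in the frame of scrap_floor between -0.125 and 0.125 m and y of chip0_c in the frame of scrap_floor between -0.044 and 0.044 m and height (world z) of each of chip0_c, chip1_c, chip2_c, chip3_c, chip4_c below 0.04 m and x of chip1_c in the frame of scrap_floor between -0.125 and 0.125 m and y of chip1_c in the frame of scrap_floor between -0.044 and 0.044 m and x of chip2_c in the frame of scrap_floor between -0.125 and 0.125 m and y of chip2_c in the frame of scrap_floor between -0.044 and 0.044 m and x of chip3_c in the frame of scrap_floor between -0.125 and 0.125 m and y of chip3_c in the frame of scrap_floor between -0.044 and 0.044 m and x of chip4_c in the frame of scrap_floor between -0.125 and 0.125 m and y of chip4_c in the frame of scrap_floor between -0.044 and 0.044 m and contact force between the fingers and scraper above 0.5 N), for 0.1 s.
At the end, for the whole second after the job is handed in: All five offcuts lie in the red tray (centres within its outline and less than 40 mm above the bench), and the scraper stands upright (within 7 degrees) and still on the blue mat, its middle within 22 mm of the mat's and its length within 15 degrees of the mat's length (x of chip0_c in the frame of scrap_floor between -0.125 and 0.125 m and y of chip0_c in the frame of scrap_floor between -0.044 and 0.044 m and height (world z) of each of chip0_c, chip1_c, chip2_c, chip3_c, chip4_c below 0.04 m and x of chip1_c in the frame of scrap_floor between -0.125 and 0.125 m and y of chip1_c in the frame of scrap_floor between -0.044 and 0.044 m and x of chip2_c in the frame of scrap_floor between -0.125 and 0.125 m and y of chip2_c in the frame of scrap_floor between -0.044 and 0.044 m and x of chip3_c in the frame of scrap_floor between -0.125 and 0.125 m and y of chip3_c in the frame of scrap_floor between -0.044 and 0.044 m and x of chip4_c in the frame of scrap_floor between -0.125 and 0.125 m and y of chip4_c in the frame of scrap_floor between -0.044 and 0.044 m and horizontal distance between scraper_grip and park_top below 0.022 m and angle between scraper_grip's own z axis and vertical below 0.12 rad and angle between the x axis of scraper_grip and the x axis of park_top, either way round below 0.26 rad and height (world z) of scraper_grip below 0.084 m and linear speed of scraper below 0.02 m/s); the robot touches nothing.
It fails at once if the gripper touches an offcut (contact force between the fingers and chip0 above 0.3 N or contact force between the fingers and chip1 above 0.3 N or contact force between the fingers and chip2 above 0.3 N or contact force between the fingers and chip3 above 0.3 N or contact force between the fingers and chip4 above 0.3 N).
It fails at once if the clamp puck is shoved more than 10 mm (distance of puck_c from where it was at the start of the episode above 0.01 m).
It fails at once if a bystander on the bench is moved more than 25 mm (distance of any of meter_c, spool_c, driver_c, flux_c from where it was at the start of the episode above 0.025 m).
It also fails if it takes over 72 s, if anything falls off the work surface, if the arm or the gripper's body presses on something with over 40 N, if the wrist force passes 120 N, or if a joint passes its speed limit or range.

### The arm

A 7-joint arm with a two-finger parallel gripper is mounted at the origin on the work surface. World frame = base frame: x ahead of the robot, y to its left, z up, the work surface at z = 0. Lengths are in m, angles in rad, forces in N, time in s.
With the tool pointing down it reaches from about 0.4 to 0.85 m from the base axis. Payload 10.4 kg.
Tool frame: the origin (TCP) lies on the front face of the gripper's body, between the roots of the fingers; the fingertips stand 73 mm ahead of it and the grasp point (between the pads) lies 54 mm ahead of it; z points along the fingers, y is the line along which they close (so a half turn about z gives the same grasp; the last joint's range is limited). The gripper opens to 85 mm and grips with 20 to 120 N. Pads are 22 mm wide; open, the fingers measure 114 mm over their backs; the gripper's body (76 mm by 85 mm) begins 54 mm behind the grasp point. The pads swing forward as they close: fully open they stand 13 mm farther back than shut.
Start: joints at [-1.323, 0.332, -0.065, 1.46, 0.022, 1.35, -0.088], TCP at [0.167, 0.602, 0.304] pointing down, gripper open.
Joint ranges: [-2.6, 2.6], [-0.5, 2.12], [-1.47, 1.34], [0.16, 2.42], [-1.27, 4.41], [0.06, 2.06], [-2.6, 2.6]. Speed limits (rad/s): [2.22, 2.22, 2.79, 2.79, 3.14, 3.14, 3.14].

### API

Orientations are given as a rotation vector (axis times angle).
In Python, from plant import ctrl, cams, job gives the robot as it stands.
- The arm moves only by the tool carry_out, never from a script. Its argument "rows" is a list of rows, each a list of 2 entries, a list of its own where there are three numbers: the shift along the tool's x, y, z in mm, then the turn, a rotation vector about the tool's x, y, z in degrees. In form: [[[dx, dy, dz], [rx, ry, rz]], ...]. A call has 1 to 20 rows; each row shifts and turns the commanded pose from where the row before left it, along the tool's axes as they then stand; what a row does not reach is not made up. A row lasts 1/10 s, in which the tool goes at most 50 mm and 8.59 degrees, less where a joint would pass 70% of its speed; a pose out of reach is approached as far as the arm can. A call with a gripper value outside its range is refused whole. "gripper" is the opening, from 0 (shut) to 1 (fully open), set as the call begins (left out, the last holds). The fingers move at their own pace and stop on an object; the grip force is fixed at half the most. Time passes only in rows, so rows that do not move let the fingers close. It gives the time, the measured TCP pose, the force, the opening and the grip force at its end, in the units of the state.
- ctrl.observe(): the state, without advancing time (a new reading comes with each control period).
- cams.camera(name): name is "scene" or "side" or "wrist"; returns a dict with "color" (400x640x3 uint8, blue, green, red), "K" (3x3 intrinsics, pixels), "origin" and "orientation" of the camera in the world. Camera axes: x right, y up, looking along -z (the intrinsics and any distortion apply to the point x, -y, -z); pixel columns grow to the right and rows downward; lengths in m; the calibration is good to about 2 mm. The wrist camera is an equidistant fisheye: a pixel r from the principal point sees the ray r / f radians off the axis. A picture is of the moment at which its call begins. There is no depth.
- job.finish_job(): hands the job in; it is judged then, once.
The state is a dict: "clock": time; "joint_pos": joint angles; "qd": joint speeds; "effort": joint torques, N m; "eef_pos": TCP position; "tool_rot": TCP orientation; "force": force on the tool from outside, world axes, zero at the start; "moment": the same for the moment, N m; "gripper_width": finger opening in m; "gripper_force": force on a finger pad.
Only numpy, scipy, OpenCV 4.12 (cv2) and the standard library are available. Lean on these libraries where they do the work, as an engineer would, in place of code of your own. Each camera call takes 0.05 s, during which the arm holds its last target. There are 200 camera calls.

## Working session

There is one attempt and no reset: what is moved stays moved. The work goes in short steps, Python scripts to look and compute and a tool call to move; the robot and the scene stay as the last step left them, time stands still between calls to the robot, and variables do not carry over. Pictures are saved under pics/ and viewed, at most 10 in all, crops included, and the job is handed in when it is done.

Besides the shell and the picture viewer there is one more tool, called after "Request:" as name(argument=value, ...) on one line, values as JSON. carry_out: Moves the arm, as the interface text tells. Its arguments: {"type":"object","properties":{"rows":{"type":"array"},"gripper":{"type":"number"}},"required":["rows"]}

```bash
mkdir -p pics; ls
python3 - <<'E'
from plant import ctrl, cams, job
import cv2
s=ctrl.observe();print({k:s[k] for k in('clock','eef_pos','tool_rot','gripper_width')})
for n in('scene','side'):
    c=cams.camera(n);cv2.imwrite(f'pics/{n}0.png',c['color']);print(n,c['K'],c['origin'],c['orientation'])
E
```

```text
pics
{'clock': 0.0, 'eef_pos': array([0.16713609, 0.60195034, 0.30312057]), 'tool_rot': array([-4.24108509e-01, -3.11273085e+00,  2.24475125e-03]), 'gripper_width': 0.08523295150613693}
scene [[400.93146712   0.         321.61382963]
 [  0.         400.93146712 197.61173941]
 [  0.           0.           1.        ]] [ 1.0294516  -0.02184764  0.89996597] [0.42702615 0.39690056 1.50413494]
side [[449.51622615   0.         316.30775458]
 [  0.         449.51622615 203.09725955]
 [  0.           0.           1.        ]] [ 0.139125   -0.75908406  1.12753479] [ 0.67648342 -0.16901007 -0.46278172]
```

View pics/scene0.png

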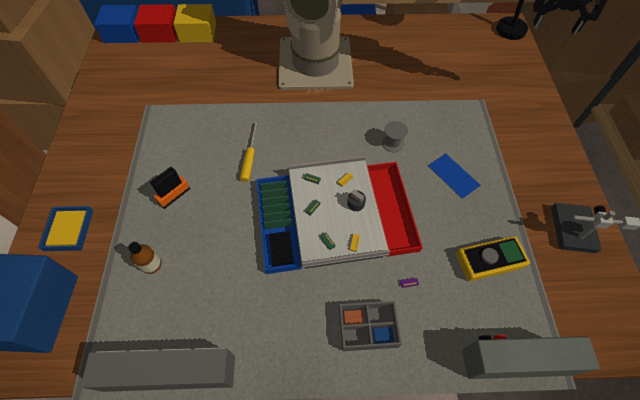

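View pics/side0.png

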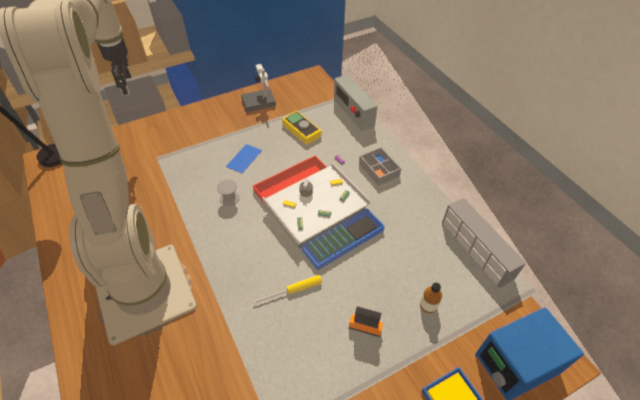

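The scene view shows these objects:
- Scraper at (168,187), with the orange foot and black handle.
- Plate at about (335,212), with the puck at (356,200).
- Chips at (312,178), (345,179), (312,207), (327,240) and (354,242).
- Red tray at (400,208), blue mat at (454,175), and the blue board tray on the left.

Things that could be mistaken for the scraper: the orange cell in the organiser (352,316), the amber bottle (145,257) and the black box in the blue tray (280,248). None of these has an orange foot and a black handle, so I choose (168,187). The purple bar at (408,283) is the chip look-alike and is to be left alone.

```bash
cat > h.py <<'E'
import numpy as np, cv2
from scipy.spatial.transform import Rotation as R
def plane(c,uv,z):
    uv=np.atleast_2d(np.asarray(uv,float));K=c['K']
    d=np.c_[(uv[:,0]-K[0,2])/K[0,0],-(uv[:,1]-K[1,2])/K[1,1],-np.ones(len(uv))]
    d=R.from_rotvec(np.ravel(c['orientation'])).apply(d);o=np.asarray(c['origin'])
    return (o+d*((z-o[2])/d[:,2])[:,None])[:,:2]
def rect(p):
    (cx,cy),(a,b),t=cv2.minAreaRect((p*1000).astype(np.float32))
    if a<b:a,b,t=b,a,t+90
    return f'c=({cx:.0f},{cy:.0f}) size {a:.0f}x{b:.0f} long axis {(t+90)%180-90:.0f}deg'
def blobs(c,lo,hi,roi,z,amin=15):
    x0,y0,x1,y1=roi;hsv=cv2.cvtColor(c['color'],cv2.COLOR_BGR2HSV)
    m=np.zeros(hsv.shape[:2],np.uint8);m[y0:y1,x0:x1]=cv2.inRange(hsv,lo,hi)[y0:y1,x0:x1]
    for k in sorted(cv2.findContours(m,cv2.RETR_EXTERNAL,cv2.CHAIN_APPROX_NONE)[0],key=cv2.contourArea,reverse=True)[:8]:
        if cv2.contourArea(k)>=amin:
            M=cv2.moments(k);print('  px',round(M['m10']/M['m00']),round(M['m01']/M['m00']),'A',cv2.contourArea(k),rect(plane(c,k[:,0,:],z)))
E
python3 - <<'E'
from plant import cams
from h import *
rois={'scene':dict(pl=(285,155,392,270),red=(362,155,425,260),mat=(425,150,485,200),scr=(140,160,200,215),sp=(380,120,410,155)),
'side':dict(pl=(262,165,372,240),red=(245,150,335,210),mat=(220,140,270,175),scr=(340,295,395,345),sp=(215,180,240,210))}
for n in rois:
    c=cams.camera(n);r=rois[n];print(n)
    print('plate white');blobs(c,(0,0,110),(180,60,255),r['pl'],.045,300)
    print('green');blobs(c,(40,60,20),(90,255,255),r['pl'],.05)
    print('yellow');blobs(c,(18,110,100),(35,255,255),r['pl'],.05)
    print('puck dark');blobs(c,(0,0,0),(180,90,105),r['pl'],.045,40)
    print('red');blobs(c,(0,150,60),(8,255,255),r['red'],.02,100);
    print('mat');blobs(c,(100,120,60),(125,255,255),r['mat'],.003,100)
    print('orange');blobs(c,(3,150,60),(18,255,255),r['scr'],.03,20)
    print('black z.09');blobs(c,(0,0,0),(180,255,55),r['scr'],.09,20)
    col=c['color'];x0,y0,x1,y1=r['scr'];a=cv2.resize(col[y0:y1,x0:x1],(320,300),interpolation=3)
    x0,y0,x1,y1=r['pl'];b=cv2.resize(col[y0:y1,x0:x1],(480,300),interpolation=3)
    cv2.imwrite(f'pics/cr_{n}.png',np.hstack([a,b]))
a=[cv2.imread(f'pics/cr_{n}.png') for n in rois];cv2.imwrite('pics/crop1.png',np.vstack(a))
E
```

```text
scene
plate white
  px 336 208 A 8205.5 c=(553,47) size 300x279 long axis -1deg
green
  px 287 211 A 123.5 c=(547,-79) size 126x14 long axis 1deg
  px 312 207 A 87.0 c=(560,-20) size 41x17 long axis -38deg
  px 312 178 A 73.5 c=(477,-21) size 40x17 long axis 67deg
  px 327 241 A 65.0 c=(650,12) size 41x16 long axis 35deg
yellow
  px 354 242 A 98.5 c=(655,75) size 44x16 long axis -15deg
  px 345 179 A 91.5 c=(480,65) size 42x19 long axis -43deg
puck dark
  px 351 201 A 368.0 c=(544,76) size 73x58 long axis -82deg
  px 344 260 A 341.5 c=(698,50) size 208x24 long axis -86deg
  px 288 249 A 152.0 c=(661,-77) size 77x16 long axis 1deg
  px 321 164 A 118.5 c=(433,7) size 219x76 long axis -63deg
red
  px 394 209 A 2816.0 c=(543,183) size 262x85 long axis 6deg
mat
  px 454 175 A 972.5 c=(444,361) size 128x69 long axis 35deg
orange
  px 172 193 A 311.0 c=(494,-374) size 86x44 long axis -45deg
black z.09
  px 165 182 A 501.5 c=(504,-368) size 67x58 long axis -48deg
  px 173 199 A 31.0 c=(553,-342) size 84x26 long axis -64deg
side
plate white
  px 317 203 A 5638.0 c=(563,42) size 422x237 long axis 1deg
green
  px 324 214 A 18.0 c=(557,-19) size 32x10 long axis -38deg
  px 338 236 A 17.0 c=(555,-113) size 40x13 long axis -76deg
  px 345 233 A 17.0 c=(578,-113) size 52x14 long axis -86deg
yellow
  px 289 203 A 49.0 c=(479,67) size 40x20 long axis -45deg
  px 336 182 A 45.5 c=(654,79) size 40x22 long axis -12deg
puck dark
  px 360 228 A 352.0 c=(632,-113) size 85x54 long axis 7deg
  px 344 233 A 47.5 c=(575,-108) size 58x12 long axis -80deg
red
  px 288 177 A 1025.5 c=(540,196) size 255x66 long axis 7deg
mat
  px 243 158 A 401.0 c=(442,366) size 122x64 long axis 35deg
orange
  px 365 327 A 225.0 c=(485,-377) size 83x37 long axis -43deg
black z.09
```

View pics/crop1.png

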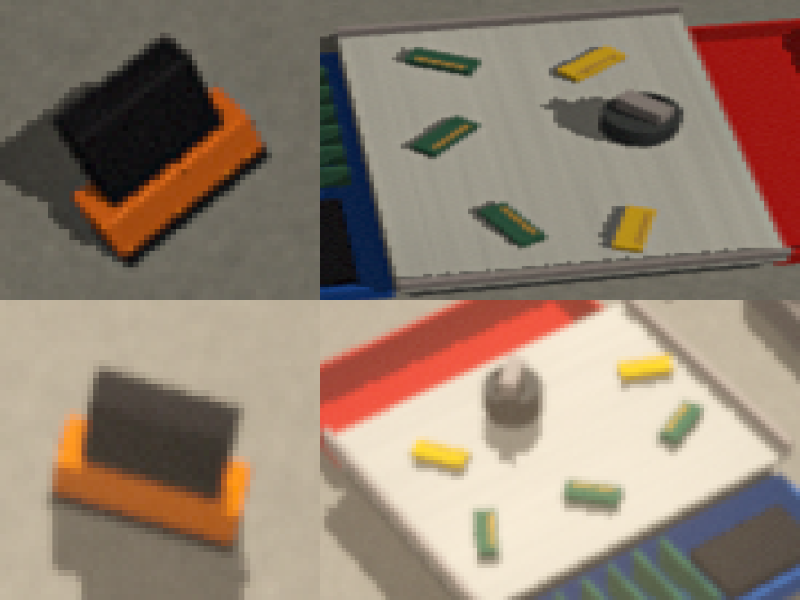

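The crop confirms the scraper: orange foot, black handle, standing upright, with its long axis about -45° in world. Next I'll get the plate edges, puck and scraper grip from both views.

Run:
```python
from plant import cams
from h import *
A=dict(scene=cams.camera('scene'),side=cams.camera('side'))
def S(p):return [((x-320)/4.486+285-.4,y/2.609+155-.3) for x,y in p]
def D(p):return [((x-320)/4.364+262-.4,(y-300)/4+165-.4) for x,y in p]
def T(n,p,z):print((plane(A[n],p,z)*1000).round().tolist())
print('plate red edge, blue edge');T('scene',S([(690,25),(783,250),(342,40),(395,280)]),.045);T('side',D([(330,432),(620,305),(470,595),(775,465)]),.045)
print('puck: base near-bottom, left,right at z .06');T('scene',S([(641,147)]),.045);T('scene',S([(600,120),(682,120)]),.06)
T('side',D([(513,428)]),.045);T('side',D([(484,395),(541,395)]),.06)
def sc(p):return [(x/320*60+140-.4,y/300*55+160-.4) for x,y in p]
def sd(p):return [(x/320*55+340-.4,(y-300)/300*50+295-.4) for x,y in p]
print('handle top edge front corners z.095');T('scene',sc([(58,122),(168,38),(103,105)[:2],(188,62)]),.095);T('side',sd([(97,368),(242,408)]),.095)
print('foot bottom front z0');T('scene',sc([(130,263),(267,155)]),0.);print('foot top front z.038');T('scene',sc([(125,212+20),(265,150-30)]),.038)
T('side',sd([(53,490),(235,545)]),.0)
```

```text
plate red edge, blue edge
[[434.0, 124.0], [676.0, 151.0], [448.0, -77.0], [699.0, -48.0]]
[[421.0, 129.0], [674.0, 154.0], [442.0, -59.0], [689.0, -49.0]]
puck: base near-bottom, left,right at z .06
[[571.0, 86.0]]
[[550.0, 64.0], [551.0, 108.0]]
[[540.0, 71.0]]
[[531.0, 100.0], [568.0, 81.0]]
handle top edge front corners z.095
[[508.0, -401.0], [465.0, -360.0], [500.0, -383.0], [478.0, -349.0]]
[[471.0, -347.0], [517.0, -391.0]]
foot bottom front z0
[[526.0, -398.0], [468.0, -341.0]]
foot top front z.038
[[531.0, -387.0], [472.0, -331.0]]
[[454.0, -350.0], [513.0, -410.0]]
```

Checks: plate yaw is about 6.3°, the open edges measure 201 mm apart (should be 200), and the centre is about (564, 37) mm. The red tray is at +v.

In plate coordinates (u, v), in mm:

| Thing | u | v |
|---|---|---|
| chip | -11 | -57 |
| chip | -93 | -49 |
| chip | 82 | -35 |
| chip | 94 | 27 |
| chip | -81 | 37 |
| puck | -9 | 50 |

The scraper is at about (491, -374) with its normal at 45.5°. The plan is to sweep the right lane, push the middle chip right, sweep that lane again, then sweep the left lane.

I'll set out along a bent path through (500, 100).

Request:
carry_out(rows=[[[-32.5,-28,0],[0,0,0]],[[-32.5,-28,0],[0,0,0]],[[-32.5,-28,0],[0,0,0]],[[-32.5,-28,0],[0,0,0]],[[-32.5,-28,0],[0,0,0]],[[-32.5,-28,0],[0,0,0]],[[-32.5,-28,0],[0,0,0]],[[-32.5,-28,0],[0,0,0]],[[-32.5,-28,0],[0,0,0]],[[-32.5,-28,0],[0,0,0]],[[-32.5,-28,0],[0,0,0]],[[-32.5,-28,0],[0,0,0]],[[-32.5,-28,0],[0,0,0]],[[-32.5,-28,0],[0,0,0]]], gripper=1)

```text
clock: 1.7
eef_pos: [0.5014, 0.1012, 0.3042]
tool_rot: [0.424, 3.112, 0.001]
force: [0.9, 1.0, 0.2]
gripper_width: 0.0852
gripper_force: 0.0
```

```bash
cat > go.py <<'E'
import sys, numpy as np
from plant import ctrl
from scipy.spatial.transform import Rotation as R
s=ctrl.observe();r=R.from_rotvec(np.ravel(s['tool_rot']));p=np.ravel(s['eef_pos'])*1000;M=r.as_matrix()
yaw=np.degrees(np.arctan2(M[1,1],M[0,1]))
print('t',round(float(s['clock']),2),'pos',p.round(1),'yaw_y %.1f'%yaw,'zdev',M[:2,2].round(3),'j',np.round(s['joint_pos'],2),'F',np.round(s['force'],1),'w',np.round(s['gripper_width'],4),np.round(s['gripper_force'],1))
# targets x,y,z(mm),yaw_y(deg): shift in tool axes (before the turn), then the turn about tool z
for a in sys.argv[1:]:
    x,y,z,w=map(float,a.split(','))
    g=R.from_matrix(np.c_[[np.sin(np.radians(w)),-np.cos(np.radians(w)),0],[np.cos(np.radians(w)),np.sin(np.radians(w)),0],[0,0,-1]])
    print(a,'shift',r.inv().apply(np.array([x,y,z])-p).round(1),'turn',np.degrees((r.inv()*g).as_rotvec()).round(1))
    p=np.array([x,y,z]);r=g
E
python3 go.py 491,-374,300,45.5 491,-374,230,45.5
```

```text
t 1.7 pos [501.4 101.2 304.2] yaw_y 74.5 zdev [0.001 0.   ] j [-0.69  0.07  0.43  1.78 -0.03  1.3   1.04] F [0.9 1.  0.2] w 0.0852 0.0Traceback (most recent call last):
  File "go.py", line 10, in <module>
    g=R.from_matrix(np.c_[[np.sin(np.radians(w)),-np.cos(np.radians(w)),0],[np.cos(np.radians(w)),np.sin(np.radians(w)),0],[0,0,-1]])
  File "scipy/spatial/transform/_rotation.pyx", line 1143, in scipy.spatial.transform._rotation.Rotation.from_matrix
ValueError: Non-positive determinant (left-handed or null coordinate frame) in rotation matrix 0: [[ 0.71325045  0.70090926  0.        ]
 [-0.70090926  0.71325045  0.        ]
 [ 0.          0.         -1.        ]].
```

```bash
sed -i 's/\[np.sin(np.radians(w)),-np.cos(np.radians(w)),0\]/[-np.sin(np.radians(w)),np.cos(np.radians(w)),0]/' go.py; python3 go.py 491,-374,300,45.5 491,-374,230,45.5
```

```text
t 1.7 pos [501.4 101.2 304.2] yaw_y 74.5 zdev [0.001 0.   ] j [-0.69  0.07  0.43  1.78 -0.03  1.3   1.04] F [0.9 1.  0.2] w 0.0852 0.0
491,-374,300,45.5 shift [-117.  -460.7    3.9] turn [ 0.  0. 29.]
491,-374,230,45.5 shift [ 0.  0. 70.] turn [0. 0. 0.]
```

Request:
carry_out(rows=[[[-9,-35.4,0],[0,0,0]],[[-9,-35.4,0],[0,0,0]],[[-9,-35.4,0],[0,0,0]],[[-9,-35.4,0],[0,0,0]],[[-9,-35.4,0],[0,0,0]],[[-9,-35.4,0],[0,0,0]],[[-9,-35.4,0],[0,0,0]],[[-9,-35.4,0],[0,0,0]],[[-9,-35.4,0],[0,0,0]],[[-9,-35.4,0],[0,0,0]],[[-9,-35.4,0],[0,0,0]],[[-9,-35.4,0],[0,0,0]],[[-9,-35.4,0],[0,0,0]],[[0,0,4],[0,0,7.25]],[[0,0,15],[0,0,7.25]],[[0,0,15],[0,0,7.25]],[[0,0,15],[0,0,7.25]],[[0,0,25],[0,0,0]],[[0,0,0],[0,0,0]]])

```text
clock: 3.6
eef_pos: [0.4896, -0.3707, 0.227]
tool_rot: [-1.187, -2.903, -0.001]
force: [-0.1, -0.0, 0.8]
gripper_width: 0.0853
gripper_force: 0.0
```

```bash
python3 - <<'E'
from plant import cams
import cv2
c=cams.camera('wrist');cv2.imwrite('pics/w1.png',c['color']);print(c['K'],c['origin'],c['orientation'])
E
python3 go.py 491,-374,129,45.5
```

```text
[[309.70691629   0.         320.05054519]
 [  0.         309.70691629 200.07117746]
 [  0.           0.           1.        ]] [ 0.4428579  -0.32542619  0.29633726] [-0.24667111 -0.10195115  0.78970729]
t 3.65 pos [ 490.  -371.3  228.9] yaw_y 45.5 zdev [-0.002  0.001] j [-0.07  0.47  0.85  1.62 -0.37  1.23  1.65] F [ 0.1 -0.1  0.4] w 0.0855 0.0
491,-374,129,45.5 shift [-2.9 -1.2 99.9] turn [-0.  -0.1  0. ]
```

View pics/w1.png

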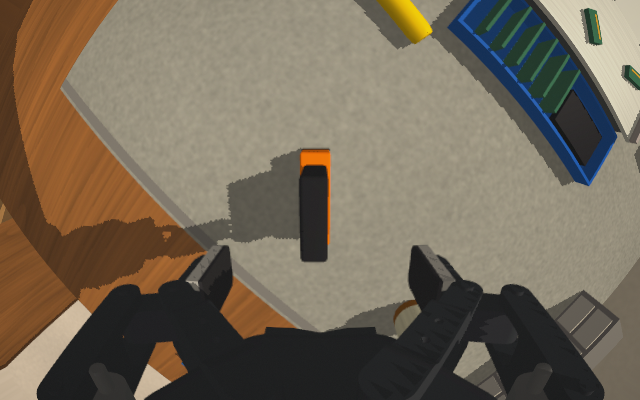

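The wrist view shows the handle's top face at x 301–328, y 178–262. It lies between the open fingers and parallel to the pads.

```bash
cat >> h.py <<'E'
def fplane(c,uv,z):
    uv=np.atleast_2d(np.asarray(uv,float));K=c['K']
    a=(uv-[K[0,2],K[1,2]])/K[0,0];r=np.linalg.norm(a,axis=1)+1e-9;k=np.sin(r)/r
    d=np.c_[a[:,0]*k,-a[:,1]*k,-np.cos(r)]
    d=R.from_rotvec(np.ravel(c['orientation'])).apply(d);o=np.asarray(c['origin'])
    return (o+d*((z-o[2])/d[:,2])[:,None])[:,:2]
E
python3 - <<'E'
from plant import cams,ctrl
from h import *
c=cams.camera('wrist')
q=fplane(c,[(301,262),(327,262),(328,178),(302,178)],.095)*1000
print(q.round(),q.mean(0)); f=fplane(c,[(301,150),(330,150)],.038)*1000;print(f.round())
M=R.from_rotvec(np.ravel(ctrl.observe()['tool_rot'])).as_matrix()
p=np.ravel(ctrl.observe()['eef_pos'])*1000
for w,z in((q,95),(f,38)):print((np.c_[w-p[:2],0*w[:,:1]]@M).round(1)[:,:2].tolist())
E
```

```text
[[ 505. -407.]
 [ 519. -393.]
 [ 475. -350.]
 [ 463. -362.]] [ 490.37428255 -378.11118093]
[[ 450. -356.]
 [ 468. -339.]]
[[-35.4, -14.5], [-35.3, 4.5], [26.6, 4.7], [26.6, -12.6]]
[[39.7, -16.6], [39.6, 7.8]]
```

Request:
carry_out(rows=[[[-3.5,-4.5,0],[0,0,0]],[[0,0,25],[0,0,0]],[[0,0,25],[0,0,0]],[[0,0,25],[0,0,0]],[[0,0,15],[0,0,0]],[[0,0,10],[0,0,0]],[[0,0,0],[0,0,0]]])

```text
clock: 4.4
eef_pos: [0.4896, -0.3777, 0.1295]
tool_rot: [-1.19, -2.907, -0.0]
force: [0.3, -0.9, -0.2]
gripper_width: 0.0858
gripper_force: 0.0
```

Request:
carry_out(rows=[[[0,0,0],[0,0,0]],[[0,0,0],[0,0,0]],[[0,0,0],[0,0,0]],[[0,0,0],[0,0,0]],[[0,0,0],[0,0,0]],[[0,0,0],[0,0,0]],[[0,0,0],[0,0,0]],[[0,0,0],[0,0,0]],[[0,0,0],[0,0,0]],[[0,0,0],[0,0,0]]], gripper=0)

```text
clock: 5.4
eef_pos: [0.4899, -0.3778, 0.1303]
tool_rot: [1.19, 2.907, 0.0]
force: [-0.2, 0.9, 5.4]
gripper_width: 0.0196
gripper_force: 59.2
```

```bash
python3 go.py 489,-376,129,45.5
```

```text
t 5.4 pos [ 489.9 -377.8  130.3] yaw_y 45.5 zdev [ 0.001 -0.   ] j [-0.01  0.58  0.78  1.7  -0.46  1.06  1.72] F [-0.2  0.9  5.4] w 0.0196 59.2
489,-376,129,45.5 shift [1.9 0.6 1.3] turn [ 0.  0. -0.]
```

Gripped: 19.6 mm opening at 59 N, and TCP z ≈ 130 corresponds to the sole on the bench. Next I lift, move to the right lane and turn.

Request:
carry_out(rows=[[[0,0,-20],[0,0,0]],[[0,0,-25],[0,0,0]],[[0,0,-25],[0,0,0]],[[0,0,-25],[0,0,0]],[[0,0,-25],[0,0,0]],[[0,0,0],[0,0,0]]])

```text
clock: 6.0
eef_pos: [0.4903, -0.3784, 0.2527]
tool_rot: [1.189, 2.904, -0.001]
force: [0.7, 0.4, -1.8]
gripper_width: 0.0193
gripper_force: 59.0
```

```bash
python3 go.py 654.6,-33.2,250,96.3 654.6,-33.2,176,96.3 634.7,146.7,176,96.3
```

```text
t 6.0 pos [ 490.3 -378.4  252.7] yaw_y 45.5 zdev [ 0.004 -0.002] j [-0.07  0.45  0.86  1.59 -0.36  1.26  1.65] F [ 0.7  0.4 -1.8] w 0.0193 59.0
654.6,-33.2,250,96.3 shift [125.  361.3   2.6] turn [ -0.    0.2 -50.8]
654.6,-33.2,176,96.3 shift [ 0.  0. 74.] turn [0. 0. 0.]
634.7,146.7,176,96.3 shift [  0. 181.   0.] turn [0. 0. 0.]
```

Request:
carry_out(rows=[[[10.4,30.1,0],[0,0,0]],[[10.4,30.1,0],[0,0,0]],[[10.4,30.1,0],[0,0,0]],[[10.4,30.1,0],[0,0,0]],[[10.4,30.1,0],[0,0,0]],[[10.4,30.1,0],[0,0,0]],[[10.4,30.1,0],[0,0,0]],[[10.4,30.1,0],[0,0,0]],[[10.4,30.1,0],[0,0,0]],[[10.4,30.1,0],[0,0,0]],[[10.4,30.1,0],[0,0,0]],[[10.4,30.1,0],[0,0,0]],[[0,0,0],[0,0,-7.3]],[[0,0,0],[0,0,-7.3]],[[0,0,0],[0,0,-7.3]],[[0,0,0],[0,0,-7.3]],[[0,0,0],[0,0,-7.3]],[[0,0,0],[0,0,-7.3]],[[0,0,0],[0,0,-7.0]],[[0,0,0],[0,0,0]]])

```text
clock: 8.0
eef_pos: [0.6534, -0.0324, 0.2484]
tool_rot: [0.175, -3.135, -0.001]
force: [0.3, 0.2, -2.7]
gripper_width: 0.0194
gripper_force: 59.2
```

```bash
python3 go.py 654.6,-33.2,176,96.3 634.7,146.7,176,96.3
python3 - <<'E'
from plant import cams
import cv2
cv2.imwrite('pics/w2.png',cams.camera('wrist')['color'])
E
```

```text
t 8.0 pos [653.4 -32.4 248.4] yaw_y 96.4 zdev [-0.002  0.   ] j [-0.45  0.47  0.59  1.48 -0.27  1.27  1.85] F [ 0.3  0.2 -2.7] w 0.0194 59.2
654.6,-33.2,176,96.3 shift [-1.2 -0.9 72.4] turn [ 0.  -0.1  0.1]
634.7,146.7,176,96.3 shift [  0. 181.   0.] turn [0. 0. 0.]
```

View pics/w2.png

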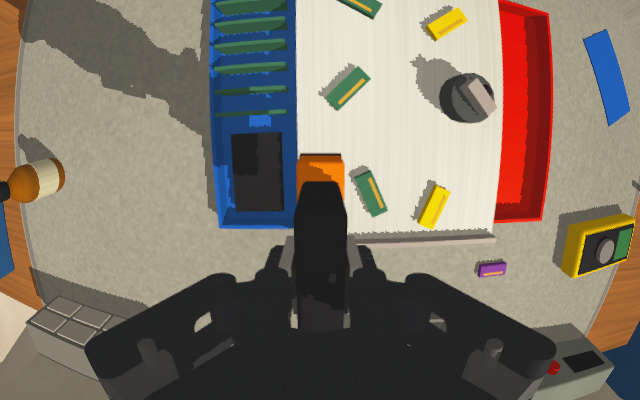

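The wrist view shows the held scraper parallel to the plate edge. Chips are at (369,192), (434,207), (347,88), (443,23) and (358,5), the puck at (467,97) and the far lip at y≈236. I'll cross-check the plate coordinates from this view.

Run:
```python
from plant import cams
from h import *
c=cams.camera('wrist')
ex=np.array([.9940,.1097]);ey=np.array([-.1097,.9940])
def uv(n,p,z):
    w=fplane(c,p,z)*1000;print(n,np.c_[w@ex-565,w@ey+24.8].round().tolist())
uv('chips',[(369,192),(434,207),(347,88),(443,23),(358,5)],.05)
uv('blue edge',[(297,20),(296,150)],.045);uv('red edge',[(501,20),(500,150),(495,230)],.045)
uv('lip base inner',[(350,238),(420,235),(490,231)],.057);uv('puck top of base',[(440,98),(494,98),(467,122)],.06)
uv('foot end z92+38',[(297,156),(343,156)],.045+.038+.07)
```

```text
chips [[80.0, -36.0], [94.0, 28.0], [-12.0, -57.0], [-79.0, 32.0], [-89.0, -46.0]]
blue edge [[-75.0, -100.0], [43.0, -101.0]]
red edge [[-96.0, 100.0], [38.0, 99.0], [122.0, 105.0]]
lip base inner [[121.0, -53.0], [119.0, 14.0], [118.0, 91.0]]
puck top of base [[-6.0, 24.0], [-12.0, 79.0], [13.0, 51.0]]
foot end z92+38 [[35.0, -92.0], [35.0, -68.0]]
```

The chips agree, but the lip looks nearer (u ≈ 120–129) than assumed. I'll use u = 75 for the right lane.

Request:
carry_out(rows=[[[6,-1,12],[0,0,0]],[[0,0,20],[0,0,0]],[[0,0,20],[0,0,0]],[[0,0,12],[0,0,0]],[[0,0,6],[0,0,0]],[[0,0,1],[0,0,0]],[[0,0,0],[0,0,0]],[[0,0,0],[0,0,0]]])

```text
clock: 8.9
eef_pos: [0.6485, -0.0342, 0.1798]
tool_rot: [-0.172, 3.136, 0.0]
force: [0.4, 0.4, -1.0]
gripper_width: 0.0193
gripper_force: 59.3
```

```bash
python3 go.py 627.7,146.7,176.5,96.3;python3 go.py|cut -c1-60;python3 go.py|cut -c1-60
python3 - <<'E'
from plant import cams
import cv2
c=cams.camera('side')['color'];d=cams.camera('scene')['color']
cv2.imwrite('pics/s2.png',cv2.resize(c[130:260,240:400],(800,600)))
E
```

```text
t 8.9 pos [648.5 -34.2 179.8] yaw_y 96.3 zdev [0.001 0.   ] j [-0.44  0.52  0.57  1.56 -0.3   1.14  1.87] F [ 0.4  0.4 -1. ] w 0.0193 59.3
627.7,146.7,176.5,96.3 shift [  1.  182.1   3.3] turn [ 0.   0.1 -0. ]
t 8.9 pos [648.5 -34.2 179.8] yaw_y 96.3 zdev [0.001 0.   ] 
t 8.9 pos [648.5 -34.2 179.8] yaw_y 96.3 zdev [0.001 0.   ]
```

View pics/s2.png

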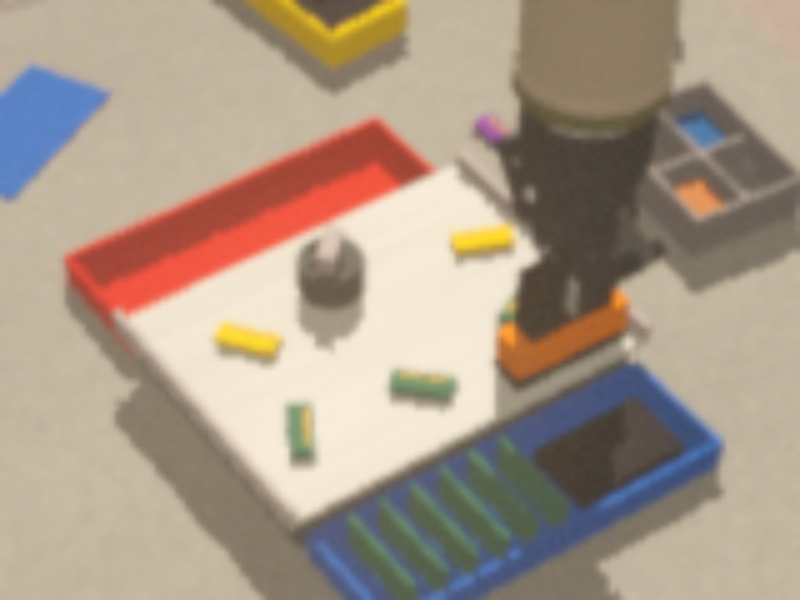

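The side view shows the scraper just above the plate behind the green chip, clear of the lip, with the other chips untouched. I'll lower it a little and sweep.

Request:
carry_out(rows=[[[0,0,1.5],[0,0,0]],[[0,0,1],[0,0,0]],[[0,10,0],[0,0,0]],[[0,10,0],[0,0,0]],[[0,10,0],[0,0,0]],[[0,10,0],[0,0,0]],[[0,10,0],[0,0,0]],[[0,10,0],[0,0,0]],[[0,10,0],[0,0,0]],[[0,10,0],[0,0,0]],[[0,10,0],[0,0,0]],[[0,10,0],[0,0,0]]])

```text
clock: 10.2
eef_pos: [0.6371, 0.066, 0.1764]
tool_rot: [-0.172, 3.137, 0.0]
force: [0.1, 0.9, -1.8]
gripper_width: 0.0195
gripper_force: 59.2
```

```bash
python3 go.py 627.7,146.7,176.5,96.3
```

```text
t 10.2 pos [637.1  66.  176.4] yaw_y 96.3 zdev [0. 0.] j [-0.58  0.5   0.55  1.59 -0.28  1.13  1.71] F [ 0.1  0.9 -1.8] w 0.0195 59.2
627.7,146.7,176.5,96.3 shift [ 0.5 81.2 -0.1] turn [ 0.  0. -0.]
```

Request:
carry_out(rows=[[[0,10,0],[0,0,0]],[[0,10,0],[0,0,0]],[[0,10,0],[0,0,0]],[[0,10,0],[0,0,0]],[[0,10,0],[0,0,0]],[[0,10,0],[0,0,0]],[[0,10,0],[0,0,0]],[[0,7,0],[0,0,0]],[[0,7,0],[0,0,0]],[[0,0,0],[0,0,0]],[[0,0,0],[0,0,0]],[[0,0,-35],[0,0,0]],[[0,0,-35],[0,0,0]]])

```text
clock: 11.5
eef_pos: [0.6275, 0.1477, 0.2464]
tool_rot: [0.17, -3.135, 0.002]
force: [0.5, 0.4, -1.0]
gripper_width: 0.0196
gripper_force: 59.0
```

```bash
python3 - <<'E'
from plant import cams
from h import *
ex=np.array([.9940,.1097]);ey=np.array([-.1097,.9940])
for n in('scene','side'):
    c=cams.camera(n);hsv=cv2.cvtColor(c['color'],cv2.COLOR_BGR2HSV)
    for col,lo,hi in(('g',(40,60,20),(90,255,255)),('y',(18,110,100),(35,255,255))):
        m=cv2.inRange(hsv,lo,hi)
        for k in cv2.findContours(m,cv2.RETR_EXTERNAL,cv2.CHAIN_APPROX_NONE)[0]:
            if cv2.contourArea(k)<8:continue
            p=k[:,0,:].mean(0);a=plane(c,p,.05)[0]*1000;u,v=a@ex-565,a@ey+24.8
            if abs(u)<150 and -95<v<220:print(n,col,p.round(),cv2.contourArea(k),'on plate',round(u),round(v))
E
python3 go.py
```

```text
scene g [401. 240.] 51.5 on plate 104 135
scene g [312. 207.] 83.0 on plate -10 -57
scene g [312. 178.] 73.5 on plate -93 -48
scene y [390. 242.] 37.5 on plate 106 108
scene y [345. 179.] 92.5 on plate -80 36
side g [299. 224.] 10.0 on plate -98 -44
side g [313. 170.] 10.0 on plate 61 117
side y [289. 203.] 48.0 on plate -81 39
t 11.6 pos [630.1 147.8 251.7] yaw_y 96.2 zdev [0.008 0.002] j [-0.71  0.44  0.55  1.5  -0.24  1.26  1.55] F [ 0.5  0.1 -2.3] w 0.019 59.5
```

Run:
```python
from plant import cams
from h import *
c=cams.camera('scene');w=plane(c,[(401,240),(390,242)],.012)*1000
ex=np.array([.9940,.1097]);ey=np.array([-.1097,.9940]);print((w@ex-565).round(),(w@ey+24.8).round())
a=c['color'][145:275,270:430];b=cams.camera('side')['color'][140:250,240:380]
cv2.imwrite('pics/s3.png',np.hstack([cv2.resize(a,(400,325),interpolation=3),cv2.resize(b,(400,325),interpolation=3)]))
```

```text
[88. 90.] [147. 119.]
```

View pics/s3.png

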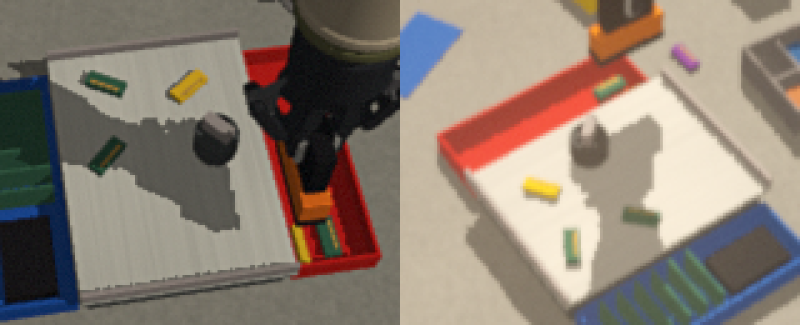

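Both chips now lie in the tray at plate (88,147) and (90,119). Next I push the middle chip sideways into the right lane, with the scraper turned 90°.

```bash
python3 go.py 518.7,-23,250,96.3 518.7,-23,250,6.3 518.7,-23,176.5,6.3 608.2,-13.2,176.5,6.3
```

```text
t 11.7 pos [628.3 148.1 247. ] yaw_y 96.2 zdev [0.001 0.001] j [-0.71  0.45  0.55  1.5  -0.24  1.26  1.55] F [-1.   0.5 -2.7] w 0.0191 59.5
518.7,-23,250,96.3 shift [ 127.5 -158.2   -3.3] turn [ 0.   0.1 -0.1]
518.7,-23,250,6.3 shift [0. 0. 0.] turn [ 0.  0. 90.]
518.7,-23,176.5,6.3 shift [ 0.   0.  73.5] turn [0. 0. 0.]
608.2,-13.2,176.5,6.3 shift [-0.1 90.   0. ] turn [0. 0. 0.]
```

Request:
carry_out(rows=[[[21.3,-26.4,0],[0,0,0]],[[21.3,-26.4,0],[0,0,0]],[[21.3,-26.4,0],[0,0,0]],[[21.3,-26.4,0],[0,0,0]],[[21.3,-26.4,0],[0,0,0]],[[21.3,-26.4,0],[0,0,0]],[[0,0,0],[0,0,8.2]],[[0,0,0],[0,0,8.2]],[[0,0,0],[0,0,8.2]],[[0,0,0],[0,0,8.2]],[[0,0,0],[0,0,8.2]],[[0,0,0],[0,0,8.2]],[[0,0,0],[0,0,8.2]],[[0,0,0],[0,0,8.2]],[[0,0,0],[0,0,8.2]],[[0,0,0],[0,0,8.2]],[[0,0,0],[0,0,8]],[[0,0,0],[0,0,0]],[[0,0,0],[0,0,0]]])

```text
clock: 13.6
eef_pos: [0.5178, -0.0228, 0.2456]
tool_rot: [-2.091, -2.344, 0.002]
force: [0.2, 0.3, -2.4]
gripper_width: 0.0194
gripper_force: 59.3
```

```bash
python3 go.py 518.7,-23,176.5,6.3
```

```text
t 13.6 pos [517.8 -22.8 245.6] yaw_y 6.5 zdev [-0.001 -0.   ] j [-0.77  0.16  0.8   1.85 -0.13  1.18  0.19] F [ 0.2  0.3 -2.4] w 0.0194 59.3
518.7,-23,176.5,6.3 shift [-0.3  1.  69.1] turn [-0.1  0.   0.2]
```

Request:
carry_out(rows=[[[0,1,20],[0,0,0]],[[0,0,20],[0,0,0]],[[0,0,15],[0,0,0]],[[0,0,8],[0,0,0]],[[0,0,4],[0,0,0]],[[0,0,0],[0,0,0]],[[0,0,0],[0,0,0]]])

```text
clock: 14.3
eef_pos: [0.5196, -0.0227, 0.18]
tool_rot: [2.095, 2.34, 0.001]
force: [-0.3, 0.4, -1.7]
gripper_width: 0.0196
gripper_force: 59.2
```

```bash
python3 go.py 608.2,-13.2,176.5,6.3
```

```text
t 14.3 pos [519.6 -22.7 180. ] yaw_y 6.3 zdev [0.001 0.   ] j [-0.73  0.26  0.78  1.92 -0.21  1.05  0.25] F [-0.3  0.4 -1.7] w 0.0196 59.2
608.2,-13.2,176.5,6.3 shift [-0.3 89.1  3.5] turn [ 0.1 -0.   0. ]
```

Request:
carry_out(rows=[[[0,0,2],[0,0,0]],[[0,0,1],[0,0,0]],[[0,9,0],[0,0,0]],[[0,9,0],[0,0,0]],[[0,9,0],[0,0,0]],[[0,9,0],[0,0,0]],[[0,9,0],[0,0,0]],[[0,9,0],[0,0,0]],[[0,9,0],[0,0,0]],[[0,9,0],[0,0,0]],[[0,9,0],[0,0,0]],[[0,8,0],[0,0,0]],[[0,0,0],[0,0,0]],[[0,0,0],[0,0,0]],[[0,-6,-10],[0,0,0]],[[0,0,-30],[0,0,0]],[[0,0,-30],[0,0,0]],[[0,0,0],[0,0,0]]])

```text
clock: 16.1
eef_pos: [0.6028, -0.0143, 0.2512]
tool_rot: [2.095, 2.336, 0.008]
force: [1.7, -0.6, -2.7]
gripper_width: 0.0188
gripper_force: 59.5
```

```bash
cat > chips.py <<'E'
from plant import cams
from h import *
ex=np.array([.9940,.1097]);ey=np.array([-.1097,.9940])
for n in('scene','side'):
    c=cams.camera(n);hsv=cv2.cvtColor(c['color'],cv2.COLOR_BGR2HSV)
    for col,lo,hi in(('g',(40,60,20),(90,255,255)),('y',(18,110,100),(35,255,255))):
        for k in cv2.findContours(cv2.inRange(hsv,lo,hi),cv2.RETR_EXTERNAL,cv2.CHAIN_APPROX_NONE)[0]:
            if cv2.contourArea(k)<8:continue
            p=k[:,0,:];q=[]
            for z in(.05,.012):
                a=plane(c,p,z)*1000;q.append(np.c_[a@ex-565,a@ey+24.8])
            m=q[0].mean(0)
            if abs(m[0])<150 and -90<m[1]<200:print(n,col,'on plate',m.round(),q[0].min(0).round(),q[0].max(0).round(),'| in tray',q[1].mean(0).round())
E
python3 chips.py; python3 go.py 627.7,-48.8,250,96.3
```

```text
scene g on plate [103. 135.] [ 83. 128.] [121. 143.] | in tray [ 87. 145.]
scene g on plate [ 62. -65.] [ 53. -84.] [ 70. -45.] | in tray [ 44. -62.]
scene y on plate [106. 108.] [ 87. 104.] [123. 113.] | in tray [ 90. 118.]
scene y on plate [ 64. -64.] [ 62. -79.] [ 66. -51.] | in tray [ 46. -62.]
scene y on plate [-80.  36.] [-97.  16.] [-62.  55.] | in tray [-104.   43.]
side g on plate [-98. -45.] [-107.  -60.] [-88. -29.] | in tray [-83. -20.]
side g on plate [ 58. -64.] [ 54. -80.] [ 65. -47.] | in tray [ 79. -40.]
side g on plate [ 61. 117.] [ 44. 112.] [ 79. 120.] | in tray [ 81. 148.]
side y on plate [-81.  39.] [-96.  21.] [-65.  59.] | in tray [-66.  67.]
t 16.2 pos [601.5 -13.6 247.3] yaw_y 6.3 zdev [0.001 0.001] j [-0.66  0.39  0.77  1.64 -0.28  1.23  0.28] F [-0.   0.8 -2.8] w 0.0195 59.5
627.7,-48.8,250,96.3 shift [-37.9  22.2  -2.7] turn [  0.1   0.  -90. ]
```

The middle chip now lies at (60,-64) along v, within the right lane. I turn back and start from v = -103.

```bash
python3 go.py 650.2,-56.8,250,96.3 650.2,-56.8,177,96.3 627.6,147.9,177,96.3 | cut -c1-70
```

```text
t 16.2 pos [601.5 -13.6 247.3] yaw_y 6.3 zdev [0.001 0.001] j [-0.66  
650.2,-56.8,250,96.3 shift [-48.3  43.7  -2.7] turn [  0.1   0.  -90. 
650.2,-56.8,177,96.3 shift [ 0.  0. 73.] turn [0. 0. 0.]
627.6,147.9,177,96.3 shift [  0.  205.9   0. ] turn [0. 0. 0.]
```

Request:
carry_out(rows=[[[-24,22,0],[0,0,-8.2]],[[-24,22,0],[0,0,0]],[[0,0,0],[0,0,-8.2]],[[0,0,0],[0,0,-8.2]],[[0,0,0],[0,0,-8.2]],[[0,0,0],[0,0,-8.2]],[[0,0,0],[0,0,-8.2]],[[0,0,0],[0,0,-8.2]],[[0,0,0],[0,0,-8.2]],[[0,0,0],[0,0,-8.2]],[[0,0,0],[0,0,-8.2]],[[0,0,0],[0,0,-8]],[[0,0,0],[0,0,0]],[[0,0,0],[0,0,0]]])

```text
clock: 17.6
eef_pos: [0.6531, -0.0527, 0.2456]
tool_rot: [0.165, -3.136, -0.0]
force: [0.4, -0.1, -1.9]
gripper_width: 0.0195
gripper_force: 59.8
```

```bash
python3 go.py 650.2,-56.8,177,96.3 627.6,147.9,177,96.3
```

```text
t 17.6 pos [653.1 -52.7 245.6] yaw_y 96.0 zdev [-0.001  0.   ] j [-0.32  0.46  0.45  1.47 -0.2   1.26  1.83] F [ 0.4 -0.1 -1.9] w 0.0195 59.8
650.2,-56.8,177,96.3 shift [ 3.2 -3.8 68.6] turn [ 0.  -0.1 -0.3]
627.6,147.9,177,96.3 shift [  0.  205.9   0. ] turn [0. 0. 0.]
```

Request:
carry_out(rows=[[[3,-4,15],[0,0,0]],[[0,0,20],[0,0,0]],[[0,0,15],[0,0,0]],[[0,0,10],[0,0,0]],[[0,0,5],[0,0,0]],[[0,0,1],[0,0,0]],[[0,0,0],[0,0,0]],[[0,0,0],[0,0,0]]])

```text
clock: 18.4
eef_pos: [0.6514, -0.0571, 0.1812]
tool_rot: [-0.172, 3.136, 0.0]
force: [0.3, -0.5, -2.2]
gripper_width: 0.0196
gripper_force: 59.8
```

```bash
python3 go.py 627.6,147.9,176.5,96.3
```

```text
t 18.4 pos [651.4 -57.1 181.2] yaw_y 96.3 zdev [0.001 0.   ] j [-0.3   0.51  0.43  1.54 -0.23  1.14  1.86] F [ 0.3 -0.5 -2.2] w 0.0196 59.8
627.6,147.9,176.5,96.3 shift [  1.3 206.3   4.6] turn [-0.   0.1 -0. ]
```

Request:
carry_out(rows=[[[1,0,2.5],[0,0,0]],[[0,0,1.5],[0,0,0]],[[0,10,0],[0,0,0]],[[0,10,0],[0,0,0]],[[0,10,0],[0,0,0]],[[0,10,0],[0,0,0]],[[0,10,0],[0,0,0]],[[0,10,0],[0,0,0]],[[0,10,0],[0,0,0]],[[0,10,0],[0,0,0]],[[0,10,0],[0,0,0]],[[0,10,0],[0,0,0]],[[0,10,0],[0,0,0]],[[0,10,0],[0,0,0]],[[0,0,0],[0,0,0]]])

```text
clock: 19.9
eef_pos: [0.6367, 0.0645, 0.1763]
tool_rot: [0.176, -3.136, -0.002]
force: [0.7, 0.3, -1.8]
gripper_width: 0.0191
gripper_force: 59.8
```

```bash
python3 go.py 627.6,147.9,176.5,96.3
```

```text
t 19.9 pos [636.7  64.5 176.3] yaw_y 96.4 zdev [-0.     0.001] j [-0.48  0.48  0.4   1.59 -0.2   1.12  1.66] F [ 0.7  0.3 -1.8] w 0.0191 59.8
627.6,147.9,176.5,96.3 shift [-0.3 83.9 -0.1] turn [ 0.1 -0.   0.1]
```

Request:
carry_out(rows=[[[0,10,0],[0,0,0]],[[0,10,0],[0,0,0]],[[0,10,0],[0,0,0]],[[0,10,0],[0,0,0]],[[0,10,0],[0,0,0]],[[0,10,0],[0,0,0]],[[0,10,0],[0,0,0]],[[0,7,0],[0,0,0]],[[0,7,0],[0,0,0]],[[0,0,0],[0,0,0]],[[0,0,0],[0,0,0]],[[0,0,-35],[0,0,0]],[[0,0,-38],[0,0,0]],[[0,0,0],[0,0,0]]])

```text
clock: 21.3
eef_pos: [0.63, 0.1449, 0.2553]
tool_rot: [-0.169, 3.129, 0.003]
force: [1.5, 0.2, -1.3]
gripper_width: 0.0194
gripper_force: 60.1
```

```bash
python3 chips.py; python3 go.py 494.6,-59.9,250,96.3
```

```text
scene g on plate [103. 134.] [ 83. 128.] [121. 142.] | in tray [ 87. 145.]
scene g on plate [ 60. 151.] [ 53. 148.] [ 67. 154.] | in tray [ 42. 163.]
scene g on plate [-93. -48.] [-107.  -67.] [-77. -29.] | in tray [-117.  -45.]
scene y on plate [106. 108.] [ 87. 104.] [123. 113.] | in tray [ 90. 118.]
scene y on plate [-80.  36.] [-97.  16.] [-62.  55.] | in tray [-104.   43.]
side g on plate [-98. -45.] [-107.  -62.] [-88. -29.] | in tray [-83. -21.]
side g on plate [ 61. 117.] [ 44. 112.] [ 79. 120.] | in tray [ 81. 148.]
side y on plate [-81.  39.] [-96.  21.] [-65.  59.] | in tray [-66.  67.]
t 21.4 pos [628.1 145.  250.2] yaw_y 96.2 zdev [0.002 0.001] j [-0.6   0.42  0.4   1.5  -0.17  1.26  1.5 ] F [ 0.9 -1.3 -2.4] w 0.0194 60.1
494.6,-59.9,250,96.3 shift [ 1.550e+02 -1.892e+02 -1.000e-01] turn [ 0.   0.1 -0.1]
```

The third chip dropped into the tray, at about (42,163). On to the left lane.

Request:
carry_out(rows=[[[22.1,-27,0],[0,0,0]],[[22.1,-27,0],[0,0,0]],[[22.1,-27,0],[0,0,0]],[[22.1,-27,0],[0,0,0]],[[22.1,-27,0],[0,0,0]],[[22.1,-27,0],[0,0,0]],[[22.1,-27,0],[0,0,0]],[[0,0,0],[0,0,0]],[[0,0,20],[0,0,0]],[[0,0,20],[0,0,0]],[[0,0,15],[0,0,0]],[[0,0,0],[0,0,0]],[[0,0,0],[0,0,0]]])

```text
clock: 22.7
eef_pos: [0.4944, -0.0591, 0.194]
tool_rot: [0.172, -3.136, 0.0]
force: [-0.1, 0.3, -1.4]
gripper_width: 0.0195
gripper_force: 59.8
```

```bash
python3 go.py 494.6,-59.9,176.5,96.3
```

```text
t 22.7 pos [494.4 -59.1 194. ] yaw_y 96.3 zdev [-0.001 -0.   ] j [-0.44  0.15  0.5   1.95 -0.08  1.06  1.78] F [-0.1  0.3 -1.4] w 0.0195 59.8
494.6,-59.9,176.5,96.3 shift [-0.1 -0.9 17.5] turn [-0.  -0.1 -0. ]
```

Request:
carry_out(rows=[[[0,-1,10],[0,0,0]],[[0,0,5],[0,0,0]],[[0,0,1.5],[0,0,0]],[[0,0,0],[0,0,0]],[[0,10,0],[0,0,0]],[[0,10,0],[0,0,0]],[[0,10,0],[0,0,0]],[[0,10,0],[0,0,0]],[[0,10,0],[0,0,0]],[[0,10,0],[0,0,0]],[[0,10,0],[0,0,0]],[[0,10,0],[0,0,0]]])

```text
clock: 23.9
eef_pos: [0.4859, 0.0203, 0.1779]
tool_rot: [-0.172, 3.137, 0.0]
force: [0.2, 0.6, -1.7]
gripper_width: 0.019
gripper_force: 59.8
```

```bash
python3 chips.py; python3 go.py 473.5,130.9,176.5,96.3
```

```text
scene g on plate [103. 134.] [ 83. 128.] [121. 142.] | in tray [ 87. 145.]
scene g on plate [ 62. 135.] [ 53. 116.] [ 69. 154.] | in tray [ 44. 146.]
scene g on plate [-82.  17.] [-104.   10.] [-64.  24.] | in tray [-106.   23.]
scene y on plate [106. 109.] [ 87. 105.] [123. 113.] | in tray [ 90. 118.]
scene y on plate [-76.  41.] [-97.  25.] [-55.  56.] | in tray [-100.   47.]
side g on plate [ 61. 117.] [ 44. 112.] [ 79. 120.] | in tray [ 81. 147.]
t 24.0 pos [485.8  21.1 177.8] yaw_y 96.4 zdev [-0.     0.001] j [-0.54  0.14  0.44  1.99 -0.07  1.02  1.61] F [ 0.7 -0.3 -1.8] w 0.0194 59.8
473.5,130.9,176.5,96.3 shift [  0.  110.5   1.4] turn [ 0.  -0.   0.1]
```

Request:
carry_out(rows=[[[0,10,0.5],[0,0,0]],[[0,10,0],[0,0,0]],[[0,10,0],[0,0,0]],[[0,10,0],[0,0,0]],[[0,10,0],[0,0,0]],[[0,10,0],[0,0,0]],[[0,10,0],[0,0,0]],[[0,10,0],[0,0,0]],[[0,10,0],[0,0,0]],[[0,10,0],[0,0,0]],[[0,7,0],[0,0,0]],[[0,6,0],[0,0,0]],[[0,0,0],[0,0,0]],[[0,0,0],[0,0,0]],[[0,0,-35],[0,0,0]],[[0,0,-40],[0,0,0]],[[0,0,0],[0,0,0]]])

```text
clock: 25.7
eef_pos: [0.4758, 0.1317, 0.2573]
tool_rot: [-0.17, 3.13, 0.005]
force: [0.4, 0.5, -1.9]
gripper_width: 0.0192
gripper_force: 60.1
```

```bash
python3 chips.py; python3 go.py 443,363,250,125 443,363,134,125
python3 - <<'E'
from plant import cams
from h import *
a=cams.camera('scene')['color'][145:275,270:430];b=cams.camera('side')['color'][140:250,240:380]
cv2.imwrite('pics/s4.png',np.hstack([cv2.resize(a,(400,325),interpolation=3),cv2.resize(b,(400,325),interpolation=3)]))
E
```

```text
scene g on plate [103. 134.] [ 83. 128.] [121. 142.] | in tray [ 87. 145.]
scene g on plate [ 62. 135.] [ 53. 116.] [ 69. 154.] | in tray [ 44. 146.]
scene g on plate [-69. 103.] [-92.  99.] [-46. 106.] | in tray [-92. 112.]
scene y on plate [106. 109.] [ 87. 105.] [123. 113.] | in tray [ 90. 118.]
scene y on plate [-55. 108.] [-76. 103.] [-34. 111.] | in tray [-78. 118.]
side g on plate [ 61. 117.] [ 44. 114.] [ 79. 120.] | in tray [ 81. 148.]
t 25.8 pos [473.9 131.4 252.9] yaw_y 96.2 zdev [0.001 0.001] j [-0.7   0.07  0.35  1.89 -0.03  1.19  1.34] F [-1.1 -0.3 -3.3] w 0.0196 60.1
443,363,250,125 shift [  5.6 233.6   3. ] turn [  0.    0.1 -28.8]
443,363,134,125 shift [  0.   0. 116.] turn [0. 0. 0.]
```

View pics/s4.png

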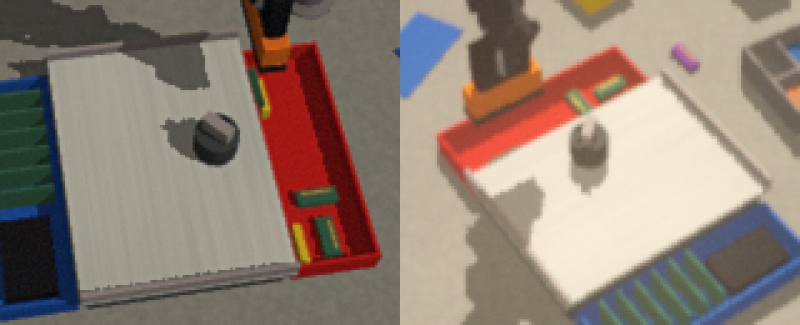

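The plate is clear except for the puck. Three chips lie flat at the right end of the tray. At the left end, green and yellow chips lie together against the plate-side wall (crop pixel 260,95). I'll check those from close by, on the way to the mat.

Request:
carry_out(rows=[[[0,25,-10],[0,0,0]],[[0,25,-10],[0,0,0]],[[0,25,0],[0,0,0]],[[0,25,0],[0,0,0]],[[0,0,0],[0,0,0]]])

```text
clock: 26.4
eef_pos: [0.4611, 0.2344, 0.2707]
tool_rot: [0.18, -3.134, 0.001]
force: [-0.4, 0.5, -2.8]
gripper_width: 0.0196
gripper_force: 59.9
```

```bash
python3 go.py
python3 - <<'E'
from plant import cams
import cv2
c=cams.camera('wrist')['color'];cv2.imwrite('pics/w3.png',c)
cv2.imwrite('pics/w3c.png',cv2.resize(c[60:300,80:330],(625,600),interpolation=3))
E
```

```text
t 26.4 pos [461.1 234.4 270.7] yaw_y 96.6 zdev [-0.002 -0.   ] j [-0.81  0.11  0.27  1.8  -0.03  1.23  1.16] F [-0.4  0.5 -2.8] w 0.0196 59.9
```

View pics/w3c.png

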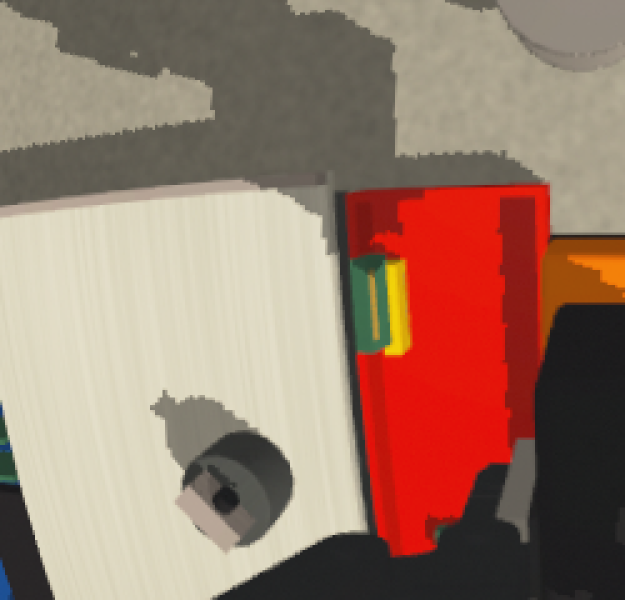

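Run:
```python
from plant import cams
from h import *
ex=np.array([.9940,.1097]);ey=np.array([-.1097,.9940])
c=cams.camera('wrist')
def uv(n,pts,zs):
    q=[(80+x/2.5,60+y/2.5) for x,y in pts]
    for z in zs:
        w=fplane(c,q,z)*1000;print(n,z,np.c_[w@ex-565,w@ey+24.8].round().tolist())
uv('green wall-edge,centre,free edge',[(353,306),(371,306),(388,308)],(.015,.03,.04))
uv('yellow free edge',[(408,308)],(.012,.02));uv('plate edge',[(340,300)],(.045,));uv('tray outer rim far, near',[(543,330),(352,300)],(.028,))
uv('tray ends/inner floor',[(385,200),(500,200)],(.004,))
```

```text
green wall-edge,centre,free edge 0.015 [[-79.0, 94.0], [-79.0, 103.0], [-78.0, 110.0]]
green wall-edge,centre,free edge 0.03 [[-82.0, 99.0], [-82.0, 107.0], [-81.0, 115.0]]
green wall-edge,centre,free edge 0.04 [[-84.0, 103.0], [-84.0, 110.0], [-84.0, 118.0]]
yellow free edge 0.012 [[-78.0, 119.0]]
yellow free edge 0.02 [[-79.0, 121.0]]
plate edge 0.045 [[-88.0, 99.0]]
tray outer rim far, near 0.028 [[-71.0, 180.0], [-85.0, 98.0]]
tray ends/inner floor 0.004 [[-125.0, 108.0], [-124.0, 160.0]]
```

Triangulating the green chip from the two views puts it at z ≈ 29–30 mm and v ≈ 107–108. That is inside the tray limits (below 40 mm, v between 100 and 188), so I leave it. Next is parking.

```bash
python3 go.py 443,363,250,125 443,363,134,125
```

```text
t 26.5 pos [462.2 230.9 270.9] yaw_y 96.3 zdev [-0.002 -0.002] j [-0.8   0.11  0.27  1.8  -0.03  1.23  1.16] F [ 0.2 -1.  -1.7] w 0.0192 59.9
443,363,250,125 shift [  4.4 133.4  20.7] turn [ -0.1  -0.1 -28.7]
443,363,134,125 shift [  0.   0. 116.] turn [0. 0. 0.]
```

Request:
carry_out(rows=[[[1,33.3,0],[0,0,0]],[[1,33.3,0],[0,0,0]],[[1,33.3,0],[0,0,0]],[[1,33.3,0],[0,0,0]],[[0,0,0],[0,0,-7.2]],[[0,0,0],[0,0,-7.2]],[[0,0,0],[0,0,-7.2]],[[0,0,0],[0,0,-7.2]],[[0,0,30],[0,0,0]],[[0,0,30],[0,0,0]],[[0,0,30],[0,0,0]],[[0,0,30],[0,0,0]],[[0,0,0],[0,0,0]],[[0,0,0],[0,0,0]]])

```text
clock: 27.9
eef_pos: [0.4445, 0.3621, 0.1525]
tool_rot: [0.945, -2.995, 0.001]
force: [0.4, 0.9, -0.6]
gripper_width: 0.0195
gripper_force: 59.7
```

```bash
python3 go.py 443,363,134,125; python3 chips.py
python3 - <<'E'
from plant import cams
from h import *
c=cams.camera('scene');print('mat');blobs(c,(100,120,60),(125,255,255),(425,150,485,200),.003,30)
print('orange');blobs(c,(3,150,60),(18,255,255),(420,130,500,205),.045,20)
E
```

```text
t 27.9 pos [444.5 362.1 152.5] yaw_y 125.0 zdev [-0.001 -0.001] j [-0.87  0.35  0.13  1.78 -0.05  1.02  1.46] F [ 0.4  0.9 -0.6] w 0.0195 59.7
443,363,134,125 shift [ 0.7  1.6 18.5] turn [-0.  -0.1  0. ]
scene g on plate [103. 134.] [ 83. 128.] [121. 142.] | in tray [ 87. 145.]
scene g on plate [ 62. 135.] [ 53. 116.] [ 69. 154.] | in tray [ 44. 146.]
scene g on plate [-69. 103.] [-92.  99.] [-46. 106.] | in tray [-92. 112.]
scene y on plate [106. 109.] [ 87. 105.] [123. 113.] | in tray [ 90. 118.]
scene y on plate [-55. 108.] [-76. 101.] [-34. 111.] | in tray [-78. 118.]
mat
  px 453 179 A 637.0 c=(444,361) size 129x69 long axis 35deg
orange
  px 459 168 A 278.5 c=(443,361) size 90x45 long axis 39deg
  px 498 136 A 22.0 c=(352,488) size 53x8 long axis -14deg
```

Everything is aligned. I lower gently until there is contact.

Request:
carry_out(rows=[[[0,0,8],[0,0,0]],[[0,0,5],[0,0,0]],[[0,0,3],[0,0,0]],[[0,0,1],[0,0,0]],[[0,0,1],[0,0,0]],[[0,0,0],[0,0,0]],[[0,0,0],[0,0,0]]])

```text
clock: 28.75
eef_pos: [0.4441, 0.3632, 0.1345]
tool_rot: [-0.947, 2.995, 0.0]
force: [0.3, -0.0, -2.6]
gripper_width: 0.0197
gripper_force: 59.7
```

```bash
python3 go.py 443,363,133,125
```

```text
t 28.75 pos [444.1 363.2 134.5] yaw_y 125.1 zdev [0. 0.] j [-0.87  0.37  0.13  1.79 -0.06  0.98  1.46] F [ 0.3 -0.  -2.6] w 0.0197 59.7
443,363,133,125 shift [1.  0.5 1.5] turn [0.  0.  0.1]
```

Request:
carry_out(rows=[[[0,0,0.7],[0,0,0]],[[0,0,0.7],[0,0,0]],[[0,0,0],[0,0,0]],[[0,0,0],[0,0,0]]])

```text
clock: 29.15
eef_pos: [0.4442, 0.3632, 0.1333]
tool_rot: [-0.947, 2.995, 0.0]
force: [-1.3, -1.1, 2.1]
gripper_width: 0.0193
gripper_force: 60.3
```

```bash
python3 go.py
```

```text
t 29.15 pos [444.2 363.2 133.3] yaw_y 125.1 zdev [0. 0.] j [-0.87  0.37  0.13  1.79 -0.06  0.98  1.46] F [-1.3 -1.1  2.1] w 0.0193 60.3
```

The force rose from -2.6 to +2.1 N, so the sole is on the mat. I open the gripper and then back off straight up.

Request:
carry_out(rows=[[[0,0,0],[0,0,0]],[[0,0,0],[0,0,0]],[[0,0,0],[0,0,0]],[[0,0,0],[0,0,0]],[[0,0,0],[0,0,0]],[[0,0,0],[0,0,0]],[[0,0,0],[0,0,0]],[[0,0,0],[0,0,0]],[[0,0,0],[0,0,0]],[[0,0,0],[0,0,0]]], gripper=1)

```text
clock: 30.15
eef_pos: [0.4441, 0.3631, 0.133]
tool_rot: [-0.947, 2.995, 0.0]
force: [-0.1, -0.1, 1.3]
gripper_width: 0.0856
gripper_force: 0.0
```

Request:
carry_out(rows=[[[0,0,-5],[0,0,0]],[[0,0,-15],[0,0,0]],[[0,0,-25],[0,0,0]],[[0,0,-35],[0,0,0]],[[0,0,-35],[0,0,0]],[[0,0,-35],[0,0,0]],[[0,0,0],[0,0,0]],[[0,0,0],[0,0,0]]])

```text
clock: 30.95
eef_pos: [0.4444, 0.3632, 0.2848]
tool_rot: [-0.946, 2.993, 0.002]
force: [-0.1, -0.5, -0.3]
gripper_width: 0.0855
gripper_force: 0.0
```

```bash
python3 go.py; python3 chips.py
python3 - <<'E'
from plant import cams
from h import *
for n,r in(('scene',(420,130,500,205)),('side',(215,120,275,180))):
    c=cams.camera(n);print(n);blobs(c,(100,120,60),(125,255,255),r,.003,30);blobs(c,(3,150,60),(18,255,255),r,.033,20)
a=cams.camera('scene')['color'][120:290,260:540];b=cams.camera('side')['color'][100:250,210:390]
cv2.imwrite('pics/s5.png',np.hstack([cv2.resize(a,(430,300),interpolation=3),cv2.resize(b,(360,300),interpolation=3)]))
E
```

```text
t 30.95 pos [444.4 363.2 284.8] yaw_y 125.1 zdev [0.002 0.002] j [-0.88  0.23  0.14  1.64 -0.03  1.28  1.44] F [-0.1 -0.5 -0.3] w 0.0855 0.0
scene g on plate [103. 134.] [ 83. 128.] [121. 142.] | in tray [ 87. 145.]
scene g on plate [ 62. 135.] [ 53. 116.] [ 69. 154.] | in tray [ 44. 146.]
scene g on plate [-69. 103.] [-92.  99.] [-46. 106.] | in tray [-92. 112.]
scene y on plate [106. 109.] [ 87. 105.] [123. 113.] | in tray [ 90. 118.]
scene y on plate [-55. 108.] [-76. 103.] [-34. 111.] | in tray [-78. 118.]
scene
  px 453 179 A 469.0 c=(444,361) size 128x69 long axis 35deg
  px 456 172 A 268.5 c=(448,359) size 89x44 long axis 36deg
  px 498 134 A 29.0 c=(343,494) size 54x11 long axis -14deg
side
  px 255 153 A 32.0 c=(481,360) size 72x21 long axis 53deg
  px 231 125 A 379.5 c=(469,493) size 172x88 long axis -28deg
  px 243 155 A 126.5 c=(441,359) size 101x41 long axis 31deg
```

View pics/s5.png

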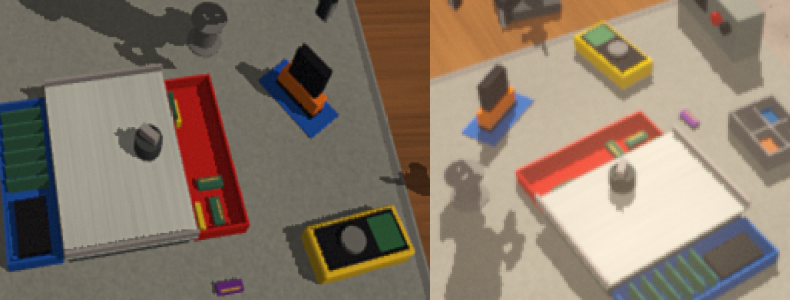

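The scraper stands upright in the middle of the mat, along its length. All five chips are in the red tray, the puck and bystanders have not moved, and the arm is clear. I'm handing in.

```bash
python3 -c "
from plant import job
print(job.finish_job())"
```

```text
the job is handed in; nothing more can be done
None
```

I wiped all five offcuts into the red tray, parked the scraper upright in the middle of the blue mat, released it and handed the job in; no verdict came back, and one green offcut leans on the tray's inner edge at about 30 mm, under the 40 mm limit.

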